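# Fit the tube plate on the lab shaker

### The job

Pick up the tube plate by its bar handle and lower it over the shaker's central shaft; its slot must also go over the small drive pin beside the shaft, so turn the plate gently under light pressure until the pin drops in. Seat the plate fully home, flat on the drive flange, without ever pressing hard on the shaker, let go, and leave the bottle, beaker and tip box where they are.

Things in the scene. Friction and masses are not known exactly. Their poses are not given: they have to be found in the camera images.
- plate_center (a point): Centre of the loose aluminium tube plate (0.3 to 0.5 kg, 66 mm high in all), 33 mm above its underside, on its bore's axis. A square plate 120 x 120 x 14 mm carries a 36 x 36 mm boss up to 28 mm and a bar handle above. A 17.5 mm bore runs up from the underside, 28 mm deep. A few tube caps rise 5 mm near the edges. It starts flat on the bench, right way up; z is up.
- handle (a point): Point to grip on the plate's black bar handle: the bar is 22 mm thick along its own x, 50 mm long along its own y, and reaches from 28 mm (top of the wider boss) to 66 mm above the plate's underside; this point is 52 mm above the underside, straight above the bore.
- slot (a point): Lower mouth of the plate's only slot, which goes right through the 14 mm plate: 30 mm from the bore's axis along the plate's own +x, 9.5 mm wide (along y), 13.5 mm long (along x).
- base: The shaker, fixed on the bench: cream box 180 x 180 mm, top 55 mm above the bench; origin at the centre of its underside, z up, control panel on its own -x side. In its top sits a steel drive spindle: flange of 84 mm diameter with its face 63 mm above the bench, central shaft and drive pin. The drive must not be loaded with more than 30 N.
- seat (a point): Centre of the flange face, on the shaft's axis; axes as the shaker's. The home plate's underside lies on this face. A pin 8 mm in diameter stands 10 mm above it (top edge bevelled 1 mm), 30 mm from the axis, 0.15 to 1.25 rad anticlockwise (from above) of the shaker's +x: where is not measured. The stiff spindle does not turn under light forces. A plate resting on the pin stands 10 mm too high.
- shaft_tip (a point): Top of the fixed upright central shaft, 24 mm above the flange face; the shaft is 16 mm in diameter, its top 6 mm taper to 8 mm.
- bottle_mid (a point): Mid-height of a loose white bottle, 60 mm diameter, 150 mm high; bystander, not to be moved.
- beaker_mid (a point): Mid-height of a loose glass beaker, 70 mm diameter, 90 mm high; bystander, not to be moved.
- tipbox_mid (a point): Mid-height of a loose open blue tip box, 120 x 85 x 50 mm; bystander, not to be moved.
Things that resemble listed ones, but are neither listed nor needed, are in the scene too. Of the things that look like the part that bears plate_center, the smallest one is meant.

How it is judged:
By the outcome, as a careful person would: the job done as asked, in the order asked, and still so for the second after the job is handed in, with the robot touching nothing.
It also fails if it takes over 72 s, if anything falls off the work surface, if the arm or the gripper's body presses on something with over 40 N, if the wrist force passes 120 N, or if a joint passes its speed limit or range.

### The arm

A 6-joint arm with a two-finger parallel gripper is mounted at the origin on the work surface. World frame = base frame: x ahead of the robot, y to its left, z up, the work surface at z = 0. Lengths are in m, angles in rad, forces in N, time in s.
With the tool pointing down it reaches from about 0.3 to 0.775 m from the base axis. Payload 14.6 kg.
Tool frame: the origin (TCP) lies at the very end of the fingers, on their centre line; the grasp point (between the pads) lies 19 mm behind it; z points along the fingers, y is the line along which they close (so a half turn about z gives the same grasp; the last joint's range is limited). The gripper opens to 94 mm and grips with 3 to 60 N. Pads are 16 mm wide; open, the fingers measure 119 mm over their backs; the gripper's body (75 mm by 177 mm) begins 78 mm behind the grasp point.
Start: joints at [1.057, 0.3, 1.521, -0, 1.321, -0.067], TCP at [0.238, 0.496, 0.205] pointing down, gripper open.
Joint ranges: [-3.03, 3.03], [-0.79, 2.21], [0.23, 2.52], [-1.04, 4.18], [0, 3.07], [-2.55, 2.55]. Speed limits (rad/s): [2.22, 2.22, 2.57, 3.14, 3.14, 3.14].

### API

Orientations are given as [roll, pitch, yaw] about the fixed x, y, z axes, in that order (R = Rz(yaw) Ry(pitch) Rx(roll)).
In Python, from station import ctrl gives the robot as it stands.
- The arm moves only by the shell command python3 -m pendant 'ROWS' [OPENING] [FORCE]. ROWS is JSON, a list of rows, each a list of 2 entries, a list of its own where there are three numbers: the shift along the world's x, y, z in cm, then the turn about the world's z in rad. A call has 1 to 20 rows; each row shifts and turns the commanded pose from where the row before left it; what a row does not reach is not made up. A row lasts 1/12 s, in which the tool goes at most 41.7 mm and 7.16 degrees, less where a joint would pass 70% of its speed; a pose out of reach is approached as far as the arm can. A call is refused whole if a number of a shift passes 4.17 or a number of a turn 0.125, either way. A call with a gripper value outside its range is refused whole. OPENING is the opening, from 0 (shut) to 1 (fully open), set as the call begins (- or left out, the last holds). The fingers move at their own pace and stop on an object; FORCE is the grip in N (left out, the last holds). Time passes only in rows, so rows that do not move let the fingers close. It gives the time, the measured TCP pose, the force, the opening and the grip force at its end, in the units of the state.
- ctrl.get_obs(): the state, without advancing time (a new reading comes with each control period).
- ctrl.camera(name): name is "side" or "top"; returns a dict with "color" (400x640x3 uint8, red, green, blue), "intrinsics" (3x3 intrinsics, pixels), "camera_from_world" (4x4, takes a point from world to camera coordinates). Camera axes: x right, y down, z forward; pixel columns grow to the right and rows downward; lengths in m; the calibration is good to about 2 mm. A picture is of the moment at which its call begins. There is no depth.
- ctrl.hand_in(): hands the job in; it is judged then, once.
The state is a dict: "time_s": time; "qpos": joint angles; "joint_vel": joint speeds; "tau": joint torques, N m; "ee_pos": TCP position; "eef_rot": TCP orientation; "force": force on the tool from outside, world axes, zero at the start; "moment": the same for the moment, N m; "grip_width": finger opening in m; "grip_force": force on a finger pad.
Only numpy, scipy, OpenCV 4.12 (cv2) and the standard library are available. Lean on these libraries where they do the work, as an engineer would, in place of code of your own. Each camera call takes 0.05 s, during which the arm holds its last target. There are 200 camera calls.

## Working session

There is one attempt and no reset: what is moved stays moved. The work goes in short steps, Python scripts to look and compute and a shell command to move; the robot and the scene stay as the last step left them, time stands still between calls to the robot, and variables do not carry over. Pictures are saved under pics/ and viewed, at most 10 in all, crops included, and the job is handed in when it is done.

```bash
mkdir -p pics; ls
cat > h.py <<'E'
import numpy as np,cv2
from station import ctrl
def cam(n):
    c=ctrl.camera(n); return c["color"],np.array(c["intrinsics"]),np.array(c["camera_from_world"])
def ray(K,T,u,v,z):
    "pixel -> world point on plane z"
    R=T[:3,:3];o=-R.T@T[:3,3];d=R.T@np.linalg.inv(K)@[u,v,1.];return o+d*(z-o[2])/d[2]
def proj(K,T,p):
    q=K@(T[:3,:3]@np.array(p)+T[:3,3]);return q[:2]/q[2]
E
python3 - <<'E'
from h import *
for n in("top","side"):
    c,K,T=cam(n);cv2.imwrite(f"pics/{n}0.png",c[:,:,::-1]);np.savez(f"{n}0.npz",c=c,K=K,T=T)
    print(n,K.tolist(),(-T[:3,:3].T@T[:3,3]).round(3))
print(ctrl.get_obs())
E
```

```text
pics
top [[426.1192014179126, 0.0, 323.1438934601479], [0.0, 426.1192014179126, 206.56971131252493], [0.0, 0.0, 1.0]] [ 0.319 -0.078  1.162]
side [[373.406254721744, 0.0, 319.72670673517064], [0.0, 373.406254721744, 200.74887347231098], [0.0, 0.0, 1.0]] [0.454 0.61  0.691]
{'time_s': 0.1, 'qpos': array([ 1.05738778e+00,  3.00404879e-01,  1.52150971e+00,  2.91668904e-06,
        1.32068741e+00, -6.65807891e-02]), 'joint_vel': array([-0.0011168 , -0.00044731, -0.00037243, -0.00049172, -0.00061893,
       -0.00123888]), 'tau': array([ 3.40261919e-03, -5.32649839e+01, -3.53281224e+01,  7.10023125e-02,
        2.34827958e-02, -2.49828787e-05]), 'ee_pos': array([0.23753869, 0.49580634, 0.20495284]), 'eef_rot': array([-3.14058573e+00, -6.99721750e-05,  2.69476414e+00]), 'force': array([ 0.6421007 ,  0.2495791 , -0.93393419]), 'moment': array([-0.0154394 ,  0.0405052 ,  0.00288978]), 'grip_force': 0.0, 'grip_width': 0.09383061681849322}
```

View pics/top0.png

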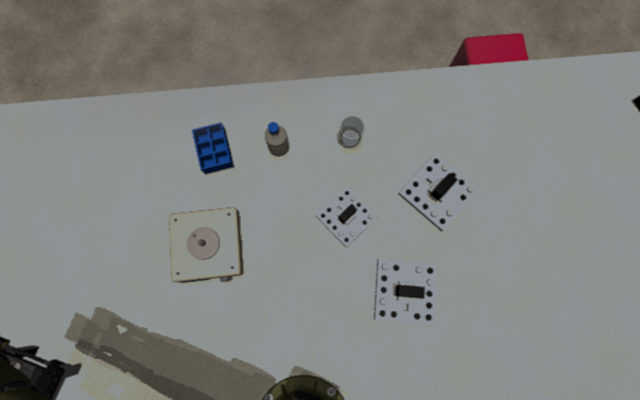

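View pics/side0.png

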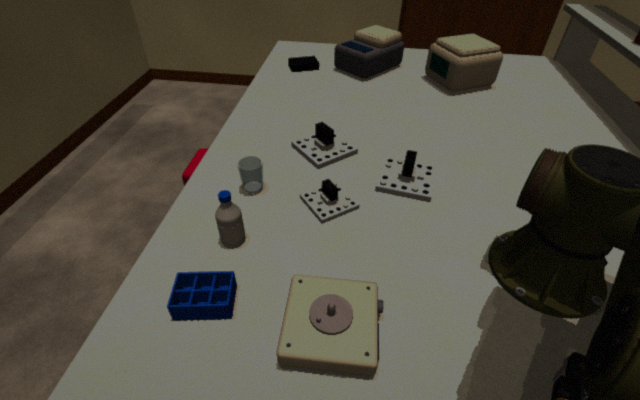

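Three look-alike plates in the top view: A (346,216), B (438,193) and C (405,291). A is clearly the smallest, with the shaker at (205,244). I'll check A and the shaker in one enlarged crop.

Run:
```python
from h import *
def crop(n,u,v,w,h,W,H):
    c=np.load(n+"0.npz")["c"];return cv2.resize(c[v-h:v+h,u-w:u+w],(W,H),interpolation=cv2.INTER_CUBIC)
im=np.vstack([np.hstack([crop("top",346,216,40,30,400,300),crop("top",205,244,40,30,400,300)]),
 np.hstack([crop("side",330,200,40,30,400,300),crop("side",331,314,40,30,400,300)])])
cv2.imwrite("pics/crop.png",im[:,:,::-1])
```

```text
(no output)
```

View pics/crop.png

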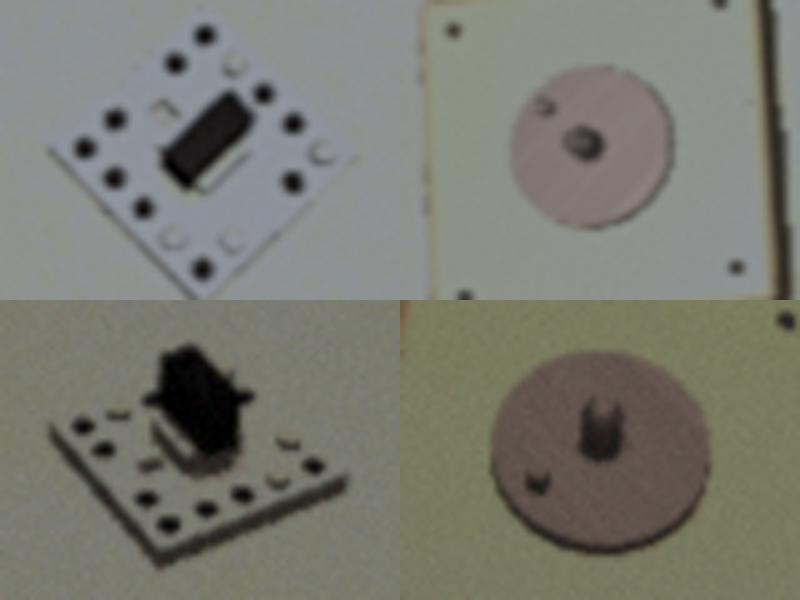

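The crop shows the small 120 mm plate. Its slot is at top px (338.6,207.6), side px (320,203). The drive pin is at top px (194,207+), side px (318.6,320.6). Next I'll turn these into positions.

Run:
```python
from h import *
D={n:np.load(n+"0.npz") for n in("top","side")}
r=lambda n,u,v,z:ray(D[n]["K"],D[n]["T"],u,v,z)
def sub(n,u,v,w,h,f):
    c=D[n]["c"][v-h:v+h,u-w:u+w];m=f(cv2.cvtColor(c,cv2.COLOR_RGB2HSV).astype(int),c.astype(int)).astype(np.uint8)
    return m,(u-w,v-h)
def big(m,o):
    k,l,s,ce=cv2.connectedComponentsWithStats(m);i=1+s[1:,4].argmax();return l==i,ce[i]+np.array(o),s[i,4]
print("corners top",[r("top",*p,.014)[:2].round(4).tolist() for p in[(316,216),(346,245.6),(377,217),(347,187.6)]])
C=np.array([r("top",*p,.014)[:2] for p in[(316,216),(346,245.6),(377,217),(347,187.6)]])
print("sides",np.linalg.norm(C-np.roll(C,1,0),axis=1).round(4),"centre",C.mean(0).round(4))
C2=np.array([r("side",*p,.014)[:2] for p in[(300.3,196),(322,216.5),(359,206),(330,185)]])
print("slot",r("top",338.6,207.6,.014).round(4),r("side",320,203,.014).round(4))
m,o=sub("top",346,216,18,18,lambda h,c:c.sum(2)<150);l,ce,a=big(m,o)
ys,xs=np.nonzero(l);rc=cv2.minAreaRect(np.c_[xs+o[0],ys+o[1]].astype(np.float32));print("bar",rc,a)
B=np.array([r("top",*p,.066)[:2] for p in cv2.boxPoints(rc)]);print("bar z66",B.round(4).tolist(),r("top",*rc[0],.066).round(4),r("top",*rc[0],.055).round(4))
# flange
for n,u,v,s in(("top",203,243,26),("side",330,314,30)):
    m,o=sub(n,u,v,s,s,lambda h,c:(c[...,0]-c[...,1]>8)&(c[...,1]-c[...,2]<12)&((h[...,0]<12)|(h[...,0]>160)))
    l,ce,a=big(m,o);k=max(cv2.findContours(l.astype(np.uint8),0,1)[0],key=cv2.contourArea);e=cv2.fitEllipse(cv2.convexHull(k));ec=np.array(e[0])+o
    print(n,"flange",ec,e[1],r(n,*ec,.063).round(4),r(n,*ec,.06).round(4))
print("pin top",r("top",194,207.+0,.073).round(4))
print("pin",r("top",165+29,214+21,.073).round(4),"side pintop",r("side",291+27.6,284+36,.070).round(4))
print("shaft tip",r("top",165+36.4,214+28.8,.087).round(4),"side",r("side",291+40.2,284+20.5,.087).round(4))
# shaker corners screws (z=.055)
S=np.array([r("top",165+10.8,214+6,.055),r("top",165+64,214+0.2,.055),r("top",165+67.2,214+53.4,.055)])[:,:2];print("screws",S.round(4).tolist(),np.arctan2(*(S[0]-S[1])[::-1]),"mid",(S[0]+S[2])/2)
```

```text
corners top [[0.53, -0.0817], [0.4417, -0.1551], [0.512, -0.2477], [0.602, -0.1744]]
sides [0.1174 0.1148 0.1162 0.116 ] centre [ 0.5214 -0.1647]
slot [ 0.5477 -0.1456  0.014 ] [ 0.5422 -0.1423  0.014 ]
bar ((347.0000305175781, 213.50003051757812), (7.77817440032959, 19.091880798339844), 45.0) 153
bar z66 [[0.5114, -0.137], [0.544, -0.1759], [0.528, -0.1888], [0.4956, -0.1499]] [ 0.5197 -0.1628  0.066 ] [ 0.5217 -0.1637  0.055 ]
top flange [202.76504707 242.94719696] (29.973323822021484, 31.59996795654297) [0.4772 0.2161 0.063 ] [0.4776 0.2169 0.06  ]
side flange [330.78238487 313.90742302] (38.0212287902832, 42.36927795410156) [0.4748 0.2213 0.063 ] [0.4749 0.2194 0.06  ]
pin top [0.5719 0.2329 0.073 ]
pin [0.4983 0.2352 0.073 ] side pintop [0.4955 0.2413 0.07  ]
shaft tip [0.4744 0.2131 0.087 ] side [0.4754 0.2165 0.087 ]
screws [[0.5454, 0.2867], [0.5482, 0.1467], [0.4082, 0.1451]] 1.5906286464278299 mid [0.47683113 0.21593441]
```

Plate centre is about (0.521,-0.164) with yaw about 0.69, shaft about (0.476,0.217), and pin at about 0.76 rad. The sizes agree: plate side 117 mm, and the pin sits 29 mm from the axis. Moving above the handle, so the tool yaw target is 2.26.

```bash
python3 -m pendant '[[[1.42,-3.3,0],-0.022],[[1.42,-3.3,0],-0.022],[[1.42,-3.3,0],-0.022],[[1.42,-3.3,0],-0.022],[[1.42,-3.3,0],-0.022],[[1.42,-3.3,0],-0.022],[[1.42,-3.3,0],-0.022],[[1.42,-3.3,0],-0.022],[[1.42,-3.3,0],-0.022],[[1.42,-3.3,0],-0.022],[[1.42,-3.3,0],-0.022],[[1.42,-3.3,0],-0.022],[[1.42,-3.3,0],-0.022],[[1.42,-3.3,0],-0.022],[[1.42,-3.3,0],-0.022],[[1.42,-3.3,0],-0.022],[[1.42,-3.3,0],-0.022],[[1.42,-3.3,0],-0.022],[[1.42,-3.3,0],-0.022],[[1.42,-3.3,0],-0.022]]' 1
python3 -m pendant '[[[0,0,-1.5],0],[[0,0,-3],0],[[0,0,-3],0],[[0,0,-1.5],0],[[0,0,0],0]]'
python3 - <<'E'
from h import *
o=ctrl.get_obs();print(o["ee_pos"],o["eef_rot"])
ims=[]
for n in("top","side"):
    c,K,T=cam(n);np.savez(n+"1.npz",c=c,K=K,T=T);u,v=map(int,proj(K,T,o["ee_pos"]-[0,0,.05]));print(n,u,v)
    ims.append(cv2.resize(c[v-50:v+50,u-40:u+40],(400,500),interpolation=cv2.INTER_CUBIC))
cv2.imwrite("pics/near.png",np.hstack(ims)[:,:,::-1])
E
```

```text
time_s: 1.77
ee_pos: [0.5219, -0.1658, 0.2051]
eef_rot: [-3.141, -0.0, 2.254]
force: [0.5, 0.3, 0.7]
grip_width: 0.0939
grip_force: 0.0
time_s: 2.18
ee_pos: [0.5199, -0.1634, 0.1117]
eef_rot: [-3.138, -0.006, 2.255]
force: [0.6, -0.6, -0.3]
grip_width: 0.0937
grip_force: 0.0
[ 0.51987882 -0.16342358  0.11174655] [-3.13846783 -0.00550537  2.25461471]
top 347 213
side 329 185
```

View pics/near.png

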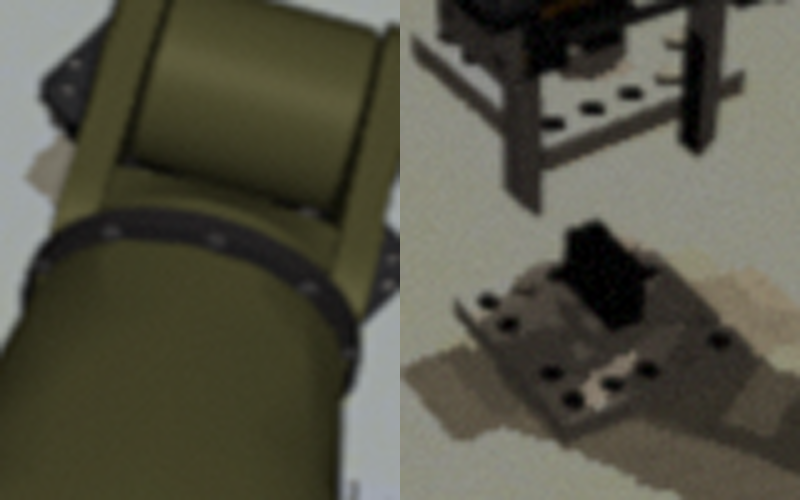

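The side crop shows both fingers straddling the bar, with tips near px (530,205) and (700,150) around the bar at (605,275). Lowering and gripping.

```bash
python3 -m pendant '[[[0,0,-1.5],0],[[0,0,-1.5],0],[[0,0,-1.5],0],[[0,0,-1.5],0],[[0,0,-1],0],[[0,0,-0.6],0],[[0,0,0],0],[[0,0,0],0]]'
python3 -m pendant '[[[0,0,0],0],[[0,0,0],0],[[0,0,0],0],[[0,0,0],0],[[0,0,0],0],[[0,0,0],0],[[0,0,0],0],[[0,0,0],0],[[0,0,0],0],[[0,0,0],0],[[0,0,0],0],[[0,0,0],0]]' 0.15 40
```

```text
time_s: 2.95
ee_pos: [0.5221, -0.1642, 0.0403]
eef_rot: [3.141, 0.001, 2.255]
force: [1.0, 0.1, 0.8]
grip_width: 0.0939
grip_force: 0.0
time_s: 3.95
ee_pos: [0.5217, -0.164, 0.0395]
eef_rot: [3.141, 0.0, 2.255]
force: [0.5, 0.5, 0.2]
grip_width: 0.0212
grip_force: 40.0
```

```bash
python3 -m pendant '[[[0,0,0],0],[[0,0,0],0],[[0,0,0],0],[[0,0,0],0],[[0,0,-0.3],0],[[0,0,-0.3],0],[[0,0,0],0],[[0,0,0],0]]' 0.4
python3 -m pendant '[[[0,0,0],0],[[0,0,0],0],[[0,0,0],0],[[0,0,0],0],[[0,0,0],0],[[0,0,0],0],[[0,0,0],0],[[0,0,0],0]]' 0.15 50
python3 -m pendant '[[[0,0,1],0],[[0,0,2],0],[[0,0,3],0],[[0,0,3],0],[[0,0,3],0],[[0,0,2],0],[[0,0,1],0],[[0,0,0],0],[[0,0,0],0]]'
```

```text
time_s: 4.62
ee_pos: [0.5215, -0.1639, 0.0331]
eef_rot: [-3.141, -0.001, 2.255]
force: [0.3, 0.3, -0.6]
grip_width: 0.0379
grip_force: 0.0
time_s: 5.28
ee_pos: [0.5217, -0.164, 0.0336]
eef_rot: [3.141, 0.0, 2.255]
force: [0.3, -0.5, 1.4]
grip_width: 0.0218
grip_force: 50.0
time_s: 6.03
ee_pos: [0.5212, -0.1639, 0.1826]
eef_rot: [-3.141, -0.001, 2.255]
force: [0.4, -0.1, -4.9]
grip_width: 0.0217
grip_force: 50.0
```

```bash
python3 -m pendant '[[[-0.2,1.5,0],0],[[-0.4,3,0],0],[[-0.4,3.5,0],0],[[-0.4,3.5,0],0],[[-0.4,3.5,0],0],[[-0.4,3.5,0],0],[[-0.4,3.5,0],0],[[-0.4,3.5,0],0],[[-0.4,3.5,0],0],[[-0.4,3.5,0],0],[[-0.3,3.1,0],0],[[-0.2,1.5,0],0],[[-0.2,1,0],0],[[0,0,-1],0],[[0,0,-1],0],[[0,0,-1],0],[[0,0,0],0],[[0,0,0],0],[[0,0,0],0],[[0,0,0],0]]'
python3 - <<'E'
from h import *
o=ctrl.get_obs();print(o["ee_pos"],o["eef_rot"],o["force"])
c,K,T=cam("side");np.savez("side2.npz",c=c,K=K,T=T);u,v=map(int,proj(K,T,o["ee_pos"]-[0,0,.03]));print(u,v,c.shape)
a=c[v-75:v+75,u-100:u+100];print(u-100,v-75,a.shape)
cv2.imwrite("pics/held.png",cv2.resize(a,(800,600),interpolation=cv2.INTER_CUBIC)[:,:,::-1])
E
```

```text
time_s: 7.7
ee_pos: [0.477, 0.2167, 0.1539]
eef_rot: [3.141, 0.0, 2.254]
force: [-0.4, 0.3, -4.0]
grip_width: 0.0216
grip_force: 50.0
[0.4769971  0.21671883 0.15389377] [3.14082389e+00 2.70161739e-04 2.25417022e+00] [-0.44862642  0.34127053 -4.01681093]
330 292 (400, 640, 3)
230 217 (150, 200, 3)
```

View pics/held.png

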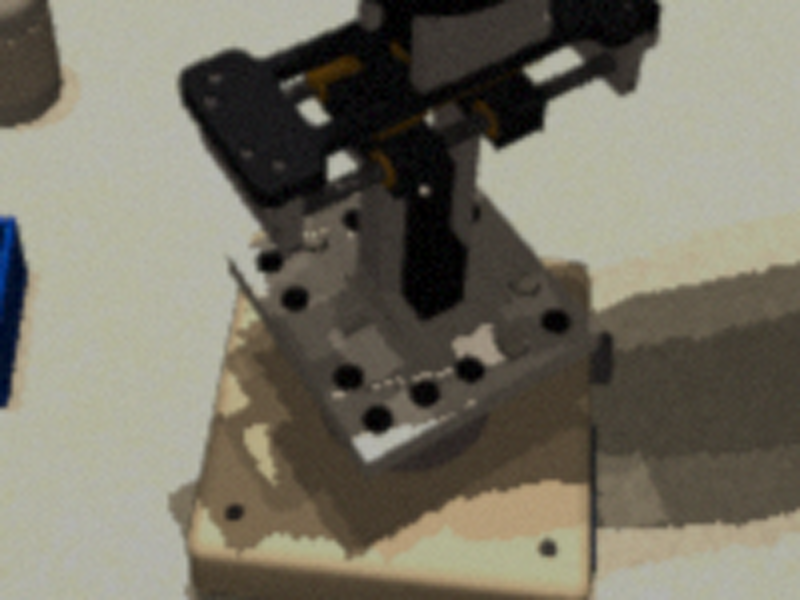

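Run:
```python
from h import *
D=np.load("side2.npz");K,T=D["K"],D["T"]
P=np.array([ray(K,T,230+x/4,217+y/4,.1346)[:2] for x,y in[(230,258),(363,456),(587,338)]])
e=np.diff(P,axis=0);print(P.round(4),np.linalg.norm(e,axis=1),np.arctan2(e[:,1],e[:,0]),"centre",(P[0]+P[2])/2)
for n,pl in(("side",((.476,.217),(.475,.2205))),("top",((.476,.217),))):
    D=np.load(n+"0.npz");K,T=D["K"],D["T"]
    for x,y in pl: print(n,"shaft base/top px",proj(K,T,[x,y,.063]),proj(K,T,[x,y,.087]))
    u,v=(331,305) if n=="side" else (201,242)
    print(cv2.cvtColor(D["c"],cv2.COLOR_RGB2GRAY)[v-7:v+10,u-8:u+9])
```

```text
[[0.557  0.211 ]
 [0.4851 0.2987]
 [0.3963 0.2305]] [0.11337483 0.11193652] [ 2.25748788 -2.48711059] centre [0.47663484 0.22077226]
side shaft base/top px [330.39943863 311.83772566] [330.82767753 304.70564526]
side shaft base/top px [330.72276652 313.52230916] [331.16010398 306.40116093]
[[93 91 87 91 86 88 86 85 85 91 87 86 85 86 81 87 89]
 [91 89 88 90 89 90 86 85 87 86 87 85 85 84 86 85 85]
 [87 89 89 91 90 91 89 86 87 85 87 88 88 83 84 85 88]
 [89 93 87 91 89 89 89 89 89 87 86 87 84 84 86 83 82]
 [85 89 89 91 86 88 87 88 88 87 85 87 85 89 88 84 86]
 [86 86 89 90 87 86 73 84 86 85 87 83 86 84 87 87 85]
 [86 85 91 88 84 72 64 82 88 84 80 74 82 84 86 88 86]
 [90 82 86 88 75 53 64 80 88 86 75 58 75 84 84 87 86]
 [88 85 91 85 59 43 55 74 83 75 59 48 65 81 85 83 84]
 [87 90 88 85 55 41 50 61 62 63 52 47 55 78 88 88 87]
 [86 86 88 83 55 37 39 49 52 48 43 45 61 83 85 87 85]
 [88 86 85 81 49 30 35 40 43 41 38 39 64 85 85 91 90]
 [85 86 86 85 47 33 31 36 32 36 30 34 58 81 91 86 89]
 [87 87 86 85 46 27 31 30 32 33 28 31 51 80 87 88 89]
 [82 85 87 73 41 27 26 29 29 33 28 33 57 74 83 89 86]
[... 695 characters left out ...]
123 121 105  87  88  83  79  73  52  43  73 109 124 126 125]
 [122 121 123 121 109  90  80  74  69  62  46  43  72 108 125 127 125]
 [121 122 121 121 119 104  82  67  56  48  41  52  87 119 127 125 124]
 [121 121 121 122 123 119 108  91  66  55  59  78 105 123 125 124 124]
 [121 121 121 122 121 123 121 113 100  94 101 110 121 126 124 123 123]
 [121 120 121 120 122 123 124 124 121 119 122 125 126 125 124 124 124]
 [121 121 121 121 123 123 125 125 125 124 126 126 125 123 124 124 124]
 [121 121 121 122 123 123 124 123 123 125 125 123 122 123 124 123 123]
 [121 120 122 122 123 124 124 122 124 126 124 123 123 123 123 123 123]
 [120 120 122 123 124 123 122 122 124 124 122 121 122 123 123 123 123]]
```

The plate in the hand agrees with the flange in the same camera to within 2 mm. The shaft's taper allows about 4.7 mm, so I'll correct slightly and go down step by step.

```bash
python3 -m pendant '[[[-0.07,-0.05,-1],0],[[0,0,-1],0],[[0,0,-0.8],0],[[0,0,0],0],[[0,0,-0.2],0],[[0,0,-0.2],0],[[0,0,-0.2],0],[[0,0,0],0],[[0,0,0],0],[[0,0,0],0]]'
python3 -m pendant '[[[0,0,-0.1],0],[[0,0,-0.1],0],[[0,0,-0.1],0],[[0,0,0],0],[[0,0,0],0],[[0,0,0],0]]'
```

```text
time_s: 8.58
ee_pos: [0.4761, 0.2165, 0.1197]
eef_rot: [3.141, 0.0, 2.255]
force: [-0.1, -0.5, -4.7]
grip_width: 0.022
grip_force: 50.0
time_s: 9.08
ee_pos: [0.4759, 0.2165, 0.1164]
eef_rot: [-3.142, -0.0, 2.255]
force: [-0.4, 0.1, -4.2]
grip_width: 0.0215
grip_force: 50.0
```

```bash
python3 -m pendant '[[[0,0,-0.1],0],[[0,0,-0.1],0],[[0,0,-0.1],0],[[0,0,0],0],[[0,0,0],0],[[0,0,0],0]]'
python3 -m pendant '[[[0,0,-0.1],0],[[0,0,-0.1],0],[[0,0,-0.1],0],[[0,0,0],0],[[0,0,0],0],[[0,0,0],0]]'
```

```text
time_s: 9.58
ee_pos: [0.4763, 0.2167, 0.1136]
eef_rot: [3.141, 0.0, 2.255]
force: [4.0, 4.1, -4.6]
grip_width: 0.0216
grip_force: 50.0
time_s: 10.08
ee_pos: [0.4764, 0.2169, 0.1107]
eef_rot: [3.14, 0.0, 2.255]
force: [4.1, 4.7, -3.6]
grip_width: 0.0219
grip_force: 50.0
```

The shaft is in the bore, with a side force of about 6 N towards +x+y. I'll ease it off and continue.

```bash
python3 -m pendant '[[[0.05,0.05,0],0],[[0,0,0],0],[[0,0,0],0]]'
python3 -m pendant '[[[0,0,-0.1],0],[[0,0,-0.1],0],[[0,0,-0.1],0],[[0,0,0],0],[[0,0,0],0],[[0,0,0],0]]'
```

```text
time_s: 10.33
ee_pos: [0.4765, 0.217, 0.1105]
eef_rot: [3.142, 0.0, 2.255]
force: [3.5, 1.9, -2.4]
grip_width: 0.0219
grip_force: 50.0
time_s: 10.83
ee_pos: [0.4765, 0.217, 0.1073]
eef_rot: [3.142, -0.0, 2.255]
force: [4.0, 3.6, -4.3]
grip_width: 0.0219
grip_force: 50.0
```

```bash
python3 -m pendant '[[[0.04,0.03,-0.05],0],[[0,0,-0.05],0],[[0,0,0],0],[[0,0,0],0]]'
python3 -m pendant '[[[0,0,-0.05],0],[[0,0,-0.05],0],[[0,0,0],0],[[0,0,0],0]]'
```

```text
time_s: 11.17
ee_pos: [0.4766, 0.2171, 0.1063]
eef_rot: [-3.141, -0.0, 2.255]
force: [0.4, 0.5, -2.5]
grip_width: 0.0217
grip_force: 50.0
time_s: 11.5
ee_pos: [0.4768, 0.2172, 0.1058]
eef_rot: [-3.142, 0.0, 2.255]
force: [-2.1, -1.7, 4.7]
grip_width: 0.0217
grip_force: 50.0
```

It's resting on the pin at about 9 N. Turning anticlockwise in small steps.

```bash
python3 -m pendant '[[[0,0,0],0.012],[[0,0,0],0.012],[[0,0,0],0.012],[[0,0,0],0],[[0,0,0],0]]'
python3 -m pendant '[[[0,0,0],0.012],[[0,0,0],0.012],[[0,0,0],0],[[0,0,0],0]]'
```

```text
time_s: 11.92
ee_pos: [0.4771, 0.2171, 0.1056]
eef_rot: [3.141, 0.001, 2.291]
force: [1.2, -5.0, 4.5]
grip_width: 0.022
grip_force: 50.0
time_s: 12.25
ee_pos: [0.4764, 0.2175, 0.1048]
eef_rot: [-3.141, -0.001, 2.315]
force: [1.4, 0.5, -4.7]
grip_width: 0.0219
grip_force: 50.0
```

The load vanished, so the pin has probably found the slot. Lowering slowly to check.

```bash
python3 -m pendant '[[[0,0,-0.05],0],[[0,0,-0.05],0],[[0,0,0],0],[[0,0,0],0]]'
python3 -m pendant '[[[0,0,-0.05],0],[[0,0,-0.05],0],[[0,0,0],0],[[0,0,0],0]]'
python3 -c "
from h import *;print(ctrl.get_obs()['moment'])"
```

```text
time_s: 12.58
ee_pos: [0.4766, 0.2173, 0.1041]
eef_rot: [-3.141, -0.0, 2.315]
force: [1.0, -0.3, -3.9]
grip_width: 0.0216
grip_force: 50.0
time_s: 12.92
ee_pos: [0.4767, 0.2173, 0.1034]
eef_rot: [-3.141, -0.0, 2.315]
force: [-0.3, 0.9, -5.5]
grip_width: 0.0216
grip_force: 50.0
[0.17272918 0.16576887 0.0581431 ]
```

```bash
python3 -m pendant '[[[0,0,-0.06],0],[[0,0,-0.06],0],[[0,0,-0.06],0],[[0,0,0],0],[[0,0,0],0]]'
python3 -m pendant '[[[0,0,-0.06],0],[[0,0,-0.06],0],[[0,0,-0.06],0],[[0,0,0],0],[[0,0,0],0]]'
python3 -m pendant '[[[0,0,-0.05],0],[[0,0,-0.05],0],[[0,0,0],0],[[0,0,0],0]]'
python3 -c "
from h import *;print(ctrl.get_obs()['moment'])"
```

```text
time_s: 13.33
ee_pos: [0.4768, 0.2173, 0.1016]
eef_rot: [3.142, -0.0, 2.315]
force: [-0.9, 2.3, -5.1]
grip_width: 0.0216
grip_force: 50.0
time_s: 13.75
ee_pos: [0.4768, 0.2173, 0.0998]
eef_rot: [-3.142, -0.0, 2.315]
force: [-1.0, 1.9, -4.2]
grip_width: 0.0218
grip_force: 50.0
time_s: 14.08
ee_pos: [0.4768, 0.2173, 0.0988]
eef_rot: [-3.142, -0.0, 2.315]
force: [-1.4, 2.0, -3.3]
grip_width: 0.022
grip_force: 50.0
[0.48312357 0.23392887 0.0689701 ]
```

```bash
python3 -m pendant '[[[0,0,-0.05],0],[[0,0,-0.05],0],[[0,0,0],0],[[0,0,0],0]]'
python3 -m pendant '[[[0,0,-0.05],0],[[0,0,-0.05],0],[[0,0,0],0],[[0,0,0],0]]'
```

```text
time_s: 14.42
ee_pos: [0.4768, 0.2173, 0.0978]
eef_rot: [-3.142, -0.0, 2.315]
force: [-1.9, 2.4, -4.2]
grip_width: 0.0215
grip_force: 50.0
time_s: 14.75
ee_pos: [0.4768, 0.2173, 0.0968]
eef_rot: [-3.142, -0.0, 2.315]
force: [-1.7, 1.7, -3.6]
grip_width: 0.0215
grip_force: 50.0
```

```bash
python3 -m pendant '[[[0,0,-0.04],0],[[0,0,-0.04],0],[[0,0,0],0],[[0,0,0],0]]'
python3 -m pendant '[[[0,0,-0.04],0],[[0,0,0],0],[[0,0,0],0]]'
```

```text
time_s: 15.08
ee_pos: [0.4769, 0.2174, 0.0965]
eef_rot: [3.141, 0.0, 2.315]
force: [-4.6, 1.5, 2.6]
grip_width: 0.022
grip_force: 50.0
time_s: 15.33
ee_pos: [0.4769, 0.2174, 0.0965]
eef_rot: [3.141, 0.0, 2.315]
force: [-7.1, 0.7, 7.7]
grip_width: 0.0215
grip_force: 50.0
```

Seated: TCP z 0.0965 puts the underside at 63 mm, with a firm stop at about 12 N. Easing off, releasing and retreating.

```bash
python3 -m pendant '[[[0,0,0.05],0],[[0,0,0],0]]'
python3 -m pendant '[[[0,0,0],0],[[0,0,0],0],[[0,0,0],0],[[0,0,0],0],[[0,0,0],0],[[0,0,0],0]]' 0.6
python3 -m pendant '[[[0,0,0.3],0],[[0,0,1],0],[[0,0,2],0],[[0,0,3],0],[[0,0,3],0],[[0,0,3],0],[[0,0,2],0],[[-2,-3,1],0],[[-2,-3.5,0],0],[[-2,-3.5,0],0],[[-2,-3.5,0],0],[[-1,-3.5,0],0],[[0,-3.5,0],0],[[0,-3.5,0],0],[[0,-3.5,0],0],[[0,-3.5,0],0],[[0,0,0],0],[[0,0,0],0]]'
python3 - <<'E'
from h import *
ims=[]
for n,u,v in(("top",205,240),("side",331,305)):
    c,K,T=cam(n);np.savez(n+"3.npz",c=c,K=K,T=T)
    ims.append(cv2.resize(c[v-60:v+60,u-45:u+45],(400,533),interpolation=cv2.INTER_CUBIC))
    c0=np.load(n+"0.npz")["c"].astype(int);h=lambda a:[tuple(np.argwhere((a[...,2]-a[...,0]>50)&(a[...,2]>60)).mean(0).round(2))]
    print(n,"blue",h(c0),h(c.astype(int)))
    m=abs(c.astype(int)-c0).sum(2)>60
    if n=="top":print("changed box/bottle/beaker",m[120:175,190:235].sum(),m[118:160,262:292].sum(),m[112:152,335:368].sum())
cv2.imwrite("pics/end.png",np.hstack(ims)[:,:,::-1])
E
```

```text
time_s: 15.5
ee_pos: [0.4769, 0.2174, 0.0965]
eef_rot: [3.141, 0.0, 2.315]
force: [-5.2, 2.7, 3.8]
grip_width: 0.0215
grip_force: 50.0
time_s: 16.0
ee_pos: [0.4769, 0.2172, 0.0961]
eef_rot: [-3.142, 0.0, 2.315]
force: [0.6, -0.4, -0.5]
grip_width: 0.0559
grip_force: 0.0
time_s: 17.5
ee_pos: [0.3866, -0.0939, 0.2498]
eef_rot: [3.141, 0.001, 2.311]
force: [-0.2, -0.3, 0.2]
grip_width: 0.0564
grip_force: 0.0
top blue [(np.float64(145.73), np.float64(217.61))] [(np.float64(145.73), np.float64(217.36))]
changed box/bottle/beaker 0 0 0
side blue [(np.float64(282.77), np.float64(204.04))] [(np.float64(283.07), np.float64(204.04))]
```

View pics/end.png

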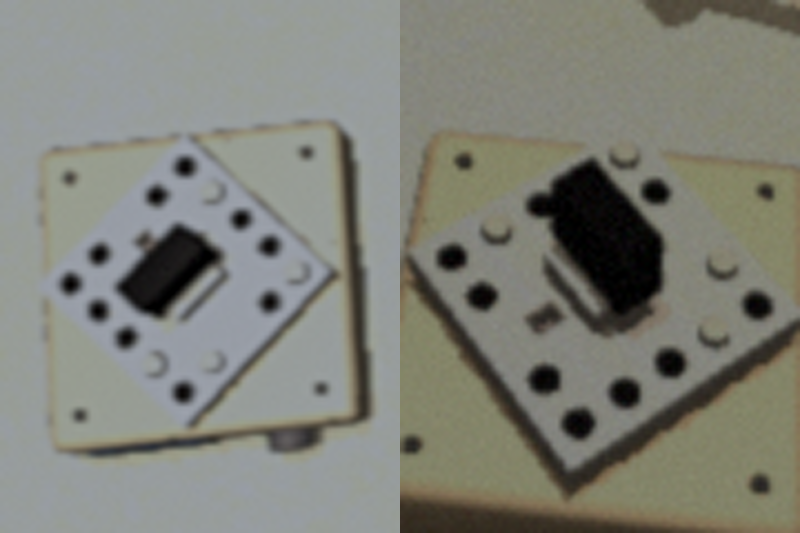

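The plate lies flat on the shaker, with the pin visible in the slot at px (545,318) in the side crop. The bottle, beaker and tip box are unmoved, and the robot is clear.

```bash
python3 -c "
from station import ctrl;print(ctrl.hand_in())"
```

```text
the job is handed in; nothing more can be done
None
```

I seated the small tube plate flat on the drive flange with the pin in its slot, pressing with about 12 N at most by the wrist readings, then let go and handed the job in at about 17.6 s; the bottle, beaker and tip box did not move.

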